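Fetch the check weight from under the sash

TASK

Check the bench balance: slide the clear sash of the dust enclosure up by its handle, nearly to its top stop, and let go so that it stays up by itself. Then reach in under it, take out the larger of the two brass weights and stand it upright in the middle of the balance's round pan, leaving the sash up.

Things in the scene. Friction and masses are not known exactly. Their poses are not given: they have to be found in the camera images.
- sash (a joint): Travel of the sash in m: 0 = shut, 0.15 = top stop; starts at 0 to 0.02. A clear pane in an aluminium frame, 336 mm wide, 200 mm long, 0.4 kg, in rails that rise at 45 degrees, up and toward the enclosure's back. Friction (~6 N) holds it wherever it is let go; lifting takes about 9 N along the slope. Lower edge: 30 mm above the worktop when shut, 136 mm up and 106 mm farther back at the stop.
- sash_grip (a point): Middle of the black handle on the sash: bar 14 mm thick, 70 mm long up the slope, 45 mm out from the pane. x up the slope (the way it slides), y level, z out of the pane (up and frontward). The pane's lower edge is 53 mm to -x, 45 mm to -z. Shut: 99 mm above the worktop. The enclosure is fixed, turned up to 0.3 rad, 344 mm wide inside, no front lip; floor plate 8 mm thick.
- large_weight: Larger brass weight, 28 mm diameter, 36 mm tall, cylinder body, neck and knob on top, 0.08 to 0.13 kg. Origin: centre of its underside, z up. Stands on the enclosure's floor plate (8 mm above the worktop) about 78 mm behind the shut sash's lower edge, in a row across with a smaller brass weight (18 mm diameter, 24 mm tall) and a capped vial (23 mm, 50 mm tall), 72 mm apart, in any order.
- pan_center (a point): Centre of the top face of the balance's round steel pan, 100 mm in diameter, flat, 60 mm above the worktop. The balance is a grey box fixed to the worktop, 165 mm deep, 150 mm wide and 46 mm high, with its display in front. z up, x to the back of the balance. Tall power supplies (over 0.3 m) stand close behind it, from x = 0.54 m on: pass in front of them.

How it is judged:
By the outcome, as a careful person would: the job done as asked, in the order asked, and still so for the second after the job is handed in, with the robot touching nothing.
It also fails if it takes over 58 s, if anything falls off the work surface, if the arm or the gripper's body presses on something with over 40 N, if the wrist force passes 120 N, or if a joint passes its speed limit or range.

ROBOT

A 6-joint arm with a two-finger parallel gripper is mounted at the origin on a cart in front of the work surface, level with it; the furniture and walls round the work are solid. World frame = base frame: x ahead of the robot, y to its left, z up, the work surface at z = 0. Lengths are in mm, angles in rad, forces in N, time in s.
With the tool pointing down it reaches from about 250 to 800 mm from the base axis. Payload 8.5 kg.
Tool frame: the origin (TCP) lies at the very end of the fingers, on their centre line; the grasp point (between the pads) lies 19 mm behind it; z points along the fingers, y is the line along which they close (so a half turn about z gives the same grasp; the last joint's range is limited). The gripper opens to 85 mm and grips with 20 to 120 N. Pads are 22 mm wide; open, the fingers measure 114 mm over their backs; the gripper's body (76 mm by 85 mm) begins 54 mm behind the grasp point. The pads swing forward as they close: fully open they stand 13 mm farther back than shut.
Start: joints at [1.277, 0.238, -0.013, 1.319, 0, 1.571], TCP at [152.021, 502.462, 231.276] pointing down, gripper open.
Joint ranges: [-2.66, 2.66], [-1.03, 1.9], [-1.14, 1.46], [-1.82, 2.27], [-1.45, 1.34], [-3.14, 3.14]. Speed limits (rad/s): [2.22, 2.22, 2.79, 3.14, 3.14, 3.14].

INTERFACE

Orientations are given as a unit quaternion [w, x, y, z].
In Python, from rig import r gives the robot as it stands. The module is installed in compiled form; this text tells all that it offers.
- The arm moves only by the tool play_rows, never from a script. Its argument "increments" is a list of rows, each a list of 7 numbers: the opening, from 0 (shut) to 1 (fully open), then the shift along the tool's x, y, z in mm, then the turn, a rotation vector about the tool's x, y, z in degrees. In form: [[grip, tx, ty, tz, wx, wy, wz], ...]. A call has 1 to 8 rows; each row shifts and turns the commanded pose from where the row before left it, along the tool's axes as they then stand; what a row does not reach is not made up. A row lasts 1/8 s, in which the tool goes at most 62.5 mm and 10.7 degrees, less where a joint would pass 70% of its speed; a pose out of reach is approached as far as the arm can. A call with a gripper value outside its range is refused whole. The fingers move at their own pace and stop on an object; the grip force is fixed at half the most. Time passes only in rows, so rows that do not move let the fingers close. It gives the time, the measured TCP pose, the force, the opening and the grip force at its end, in the units of the state.
- r.observe(): the state, without advancing time (a new reading comes with each control period).
- r.get_image(name): name is "scene" or "top"; returns the picture (400x640x3 uint8, red, green, blue); there is no depth.
- r.calibration(name): a dict with "camera_matrix" (3x3 intrinsics, pixels), "k1" (the pictures are not rectified: a ray, as slopes to the right and down, at radius r is drawn at 1 + k1 r^2 times it, then the intrinsics apply), "camera_from_world" (4x4, takes a point from world to camera coordinates). Camera axes: x right, y down, z forward; pixel columns grow to the right and rows downward; lengths in mm; the calibration is good to about 2 mm. A picture is of the moment at which its call begins. calibration takes no time and is no camera call.
- r.job_done(): hands the job in; it is judged then, once.
The state is a dict: "clock": time; "joints": joint angles; "joint_velocities": joint speeds; "effort": joint torques, N m; "ee_pos": TCP position; "tool_rot": TCP orientation; "contact_force": force on the tool from outside, world axes, zero at the start; "ft_torque": the same for the moment, N m; "opening": finger opening in mm; "grip_force": force on a finger pad.
Only numpy, scipy, OpenCV 4.12 (cv2) and the standard library are available. Lean on these libraries where they do the work, as an engineer would, in place of code of your own. Each camera call takes 0.05 s, during which the arm holds its last target. There are 200 camera calls.

## Working session

There is one attempt and no reset: what is moved stays moved. The work goes in short steps, Python scripts to look and compute and a tool call to move; the robot and the scene stay as the last step left them, time stands still between calls to the robot, and variables do not carry over. Pictures are saved under pics/ and viewed, at most 10 in all, crops included, and the job is handed in when it is done.

Besides the shell and the picture viewer there is one more tool, called after ">>>" as name(argument=value, ...), one argument or row to a line, values as JSON. play_rows: Moves the arm, as the interface text tells. Its arguments: {"type":"object","properties":{"increments":{"type":"array"}},"required":["increments"]}

```bash
mkdir -p pics
cat > h.py <<'E'
import numpy as np, cv2
from rig import r
def cal(n):
    c=r.calibration(n); return np.array(c["camera_matrix"]),c["k1"],np.array(c["camera_from_world"])
def ray(n,u,v):
    K,k,T=cal(n)
    p=cv2.undistortPoints(np.array([[[u,v]]],float),K,np.array([k,0,0,0.]))[0,0]
    R=T[:3,:3];o=-R.T@T[:3,3];d=R.T@np.array([p[0],p[1],1]);return o,d/np.linalg.norm(d)
def onz(n,u,v,z):
    o,d=ray(n,u,v);return o+d*(z-o[2])/d[2]
def tri(a,b):
    (o1,d1),(o2,d2)=a,b
    s=np.linalg.lstsq(np.c_[d1,-d2],o2-o1,rcond=None)[0]
    p,q=o1+s[0]*d1,o2+s[1]*d2;return (p+q)/2,np.linalg.norm(p-q)
def proj(n,P):
    K,k,T=cal(n);R=T[:3,:3]
    return cv2.projectPoints(np.array(P,float).reshape(-1,3),cv2.Rodrigues(R)[0],T[:3,3],K,np.array([k,0,0,0.]))[0][:,0]
def save(n,f):
    i=r.get_image(n);cv2.imwrite("pics/"+f,i[:,:,::-1]);return i
E
python3 - <<'E'
from h import *
for n in("scene","top"):
    save(n,n+"0.png"); K,k,T=cal(n);print(n,K[0],k,-T[:3,:3].T@T[:3,3],T[2,:3])
print(r.observe())
E
```

```text
scene [422.40244355   0.         320.57097139] -0.019317661174841117 [ -12.66101198 -124.21871549  734.1040359 ] [ 0.59259862  0.30897016 -0.74388461]
top [366.6546849    0.         319.39510072] 0.01871058837181907 [ 427.01764089  140.46722486 1041.67137261] [ 0.07610652 -0.01953983 -0.99690822]
{'clock': 0.1, 'joints': array([ 1.27701114e+00,  2.38766821e-01, -1.41669253e-02,  1.31919253e+00,
        1.58457007e-05,  1.57079361e+00]), 'joint_velocities': array([ 0.00105173, -0.00067861,  0.00187486, -0.0003212 ,  0.00144528,
       -0.00102366]), 'effort': array([-1.82271186e-03, -5.39722502e+01,  3.46998668e+01,  1.34117881e-02,
       -1.26483137e-04, -1.51910416e-05]), 'ee_pos': array([151.91697228, 502.15570468, 230.71893571]), 'tool_rot': array([-1.05167342e-04,  1.46363532e-01,  9.89230648e-01, -6.56653374e-04]), 'contact_force': array([-0.43110792, -0.38641953, -0.13675563]), 'ft_torque': array([-0.02530073,  0.05190552,  0.01491242]), 'grip_force': 0.0, 'opening': 85.49269545982057}
```

View pics/scene0.png

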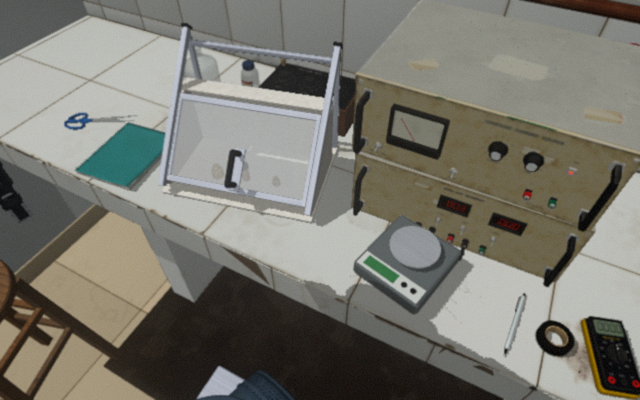

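View pics/top0.png

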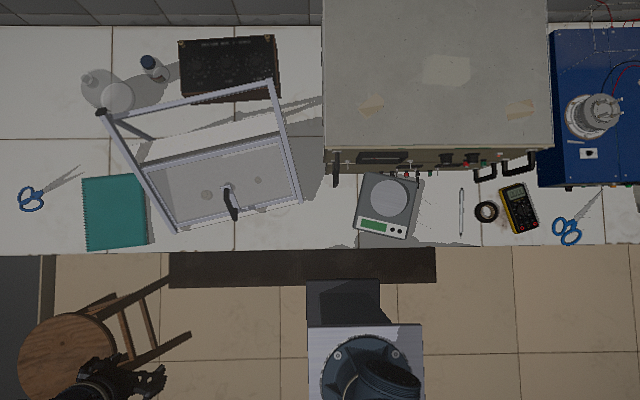

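Scene: the enclosure with its handle at about (235,170), and the balance pan at (415,246). Top: handle at about (230,200), pan at (390,197). I'll zoom in on the enclosure in both views.

Run:
```python
from h import *
a=cv2.imread("pics/scene0.png")[80:225,150:350];b=cv2.imread("pics/top0.png")[70:240,95:310]
a=cv2.resize(a,(552,400),interpolation=3);b=cv2.resize(b,(506,400),interpolation=3)
cv2.imwrite("pics/cs.png",cv2.resize(cv2.imread("pics/scene0.png")[85:220,155:335],(800,600),interpolation=2))
cv2.imwrite("pics/ct.png",cv2.resize(cv2.imread("pics/top0.png")[130:240,130:310],(800,489),interpolation=2))
for n in("scene","top"):
    im=cv2.imread(f"pics/{n}0.png"); h=cv2.cvtColor(im,cv2.COLOR_BGR2HSV)
    x0,y0,x1,y1=(215,140,250,195) if n=="scene" else (215,180,245,225)
    m=np.zeros(im.shape[:2],np.uint8);m[y0:y1,x0:x1]=(h[y0:y1,x0:x1,2]<70)*255
    c=max(cv2.findContours(m,0,1)[0],key=cv2.contourArea);print(n,"handle",cv2.minAreaRect(c),cv2.boundingRect(c))
    x0,y0,x1,y1=(380,215,450,285) if n=="scene" else (362,170,418,222)
    m=np.zeros(im.shape[:2],np.uint8);m[y0:y1,x0:x1]=(h[y0:y1,x0:x1,2]>135)*255
    c=max(cv2.findContours(m,0,1)[0],key=cv2.contourArea);print(n,"pan",cv2.fitEllipse(c))
```

```text
scene handle ((232.43661499023438, 168.39300537109375), (10.668572425842285, 36.814537048339844), 9.162347793579102) (225, 150, 16, 37)
scene pan ((414.65167236328125, 246.38771057128906), (38.96793746948242, 50.72483444213867), 105.5176773071289)
top handle ((230.36207580566406, 204.1551513671875), (33.98224639892578, 8.727680206298828), 68.19859313964844) (224, 188, 14, 34)
top pan ((411.8109130859375, 174.0985870361328), (4.741313457489014, 7.430952072143555), 115.693603515625)
```

View pics/cs.png

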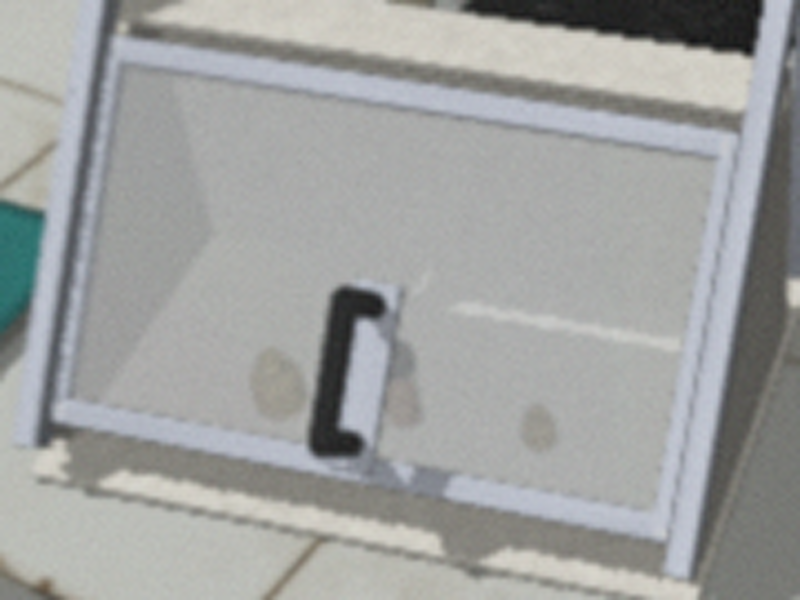

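View pics/ct.png

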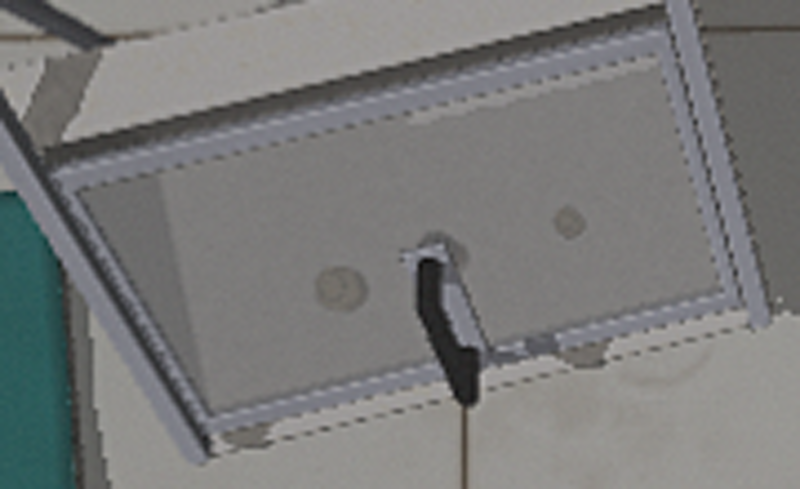

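The larger weight is on the left: scene crop (277,383), top crop (342,288). The vial stands in the middle behind the handle, and the small weight is on the right. The bar runs (345,290)-(325,450) in the scene crop and (431,306)-(468,400) in the top crop.

Run:
```python
from h import *
f=800/180
S=lambda u,v:ray("scene",155+u/f,85+v/f)
Tp=lambda u,v:ray("top",130+u/f,130+v/f)
for n,s,t in [("bar up",(345,292),(431,306)),("bar lo",(325,448),(468,400)),("wt",(277,383),(342,288)),
  ("UL",(118,42),(55,175)),("UR",(738,135),(660,30)),("LL",(55,412),(215,422)),("LR",(662,535),(735,297)),("vial top",(403,352),(440,245)),("small",(539,428),(569,221)),
  ("railfootL",(30,440),(205,460)),("railfootR",(680,573),(762,322))]:
    p,e=tri(S(*s),Tp(*t));print(n,p.round(1),round(e,1))
print("wt z26/40",onz("scene",155+277/f,85+383/f,26).round(1),onz("top",130+342/f,130+288/f,40).round(1))
im=cv2.imread("pics/top0.png");g=cv2.cvtColor(im,cv2.COLOR_BGR2GRAY)
print(g[197,360:422:3],g[160:225:3,388])
g2=cv2.GaussianBlur(g,(3,3),0)
print(cv2.HoughCircles(g2[170:230,355:425],cv2.HOUGH_GRADIENT,1,30,param1=60,param2=8,minRadius=16,maxRadius=23))
pt=(cv2.HoughCircles(g2[170:230,355:425],cv2.HOUGH_GRADIENT,1,30,param1=60,param2=8,minRadius=16,maxRadius=23)[0,0,:2]+[355,170])
print(pt,onz("top",*pt,60),onz("scene",414.65,246.39,60),tri(ray("top",*pt),ray("scene",414.65,246.39)))
```

```text
bar up [497.6 349.9 140.9] 1.6
bar lo [447.9 339.5  84.9] 2.7
wt [518.7 431.4  26. ] 1.5
UL [567.4 535.7 180.9] 1.5
UR [641.7 217.1 181.9] 3.0
LL [435.1 503.6  45. ] 6.8
LR [508.2 187.3  40.5] 1.8
vial top [541.8 362.   59.7] 1.9
small [559.6 291.6  19.7] 1.0
railfootL [414.3 507.9  41.2] 0.3
railfootR [493.3 170.2  36.6] 0.0
wt z26/40 [518.3 432.1  26. ] [517.8 426.8  40. ]
[ 71  83  83  80 118 121 121 119 122 120 121 119 121 121 119 122  52  82
  62 101  96] [ 34  27  65  63  55  45  80 118 121 118 120 122 120 123 121 127 122 124
 119  80  82 160]
[[[33.5 27.5 18.6]]]
[388.5 197.5] [501.49760702 -64.97180988  60.        ] [499.44091644 -64.10468006  60.        ] (array([501.32024575, -64.62659959,  58.10316899]), np.float64(1.5789460347815383))
```

>>> play_rows(
  increments=[
    [1,0,0,0,0,0,-10],
    [1,0,0,0,0,0,-10],
    [1,0,0,0,0,0,-10],
    [1,0,0,0,0,-10,0],
    [1,0,0,0,0,-10,0],
    [1,0,0,0,0,-10,0],
    [1,0,0,0,0,0,0],
    [1,0,0,0,0,0,0],
  ],
)

```text
clock: 1.1
ee_pos: [151.7, 502.8, 231.3]
tool_rot: [0.256, -0.111, 0.96, 0.03]
contact_force: [0.8, 0.5, -0.4]
opening: 85.0
grip_force: 0.0
```

```bash
cat >> h.py <<'E'
from scipy.spatial.transform import Rotation as Ro
def go(tgt,yaw,tilt):
    s=r.observe();p=np.array(s["ee_pos"]);q=s["tool_rot"]
    R=Ro.from_quat([q[1],q[2],q[3],q[0]])
    c,n=np.cos(yaw),np.sin(yaw);l=np.array([-n,c,0]);b=np.array([c,n,0])
    z=-np.cos(tilt)*np.array([0,0,1])+np.sin(tilt)*b;D=Ro.from_matrix(np.c_[np.cross(l,z),l,z])
    print("t",s["clock"],"pos",p.round(1),"F",np.round(s["contact_force"],1),"open",s["opening"],"grip",s["grip_force"],"j",np.round(s["joints"],2))
    print("turn needed deg",np.degrees((R.inv()*D).as_rotvec()).round(1),"shift now frame",R.inv().apply(np.array(tgt)-p).round(1),"shift after turn",D.inv().apply(np.array(tgt)-p).round(1))
E
python3 -c "
from h import *
go([433,335.5,183],.228,np.radians(30))"
```

```text
t 1.1 pos [151.7 502.8 231.3] F [ 0.8  0.5 -0.4] open 84.98878750013274 grip 0.0 j [ 1.56  0.13 -0.26  1.05 -0.5   1.3 ]
turn needed deg [ 0.1 -0.2  0.1] shift now frame [-180.3 -227.1  159.2] shift after turn [-180.4 -226.5  160. ]
```

>>> play_rows(
  increments=[
    [1,-15,-18,13,0,0,0],
    [1,-30,-38,27,0,0,0],
    [1,-30,-38,27,0,0,0],
    [1,-30,-38,27,0,0,0],
    [1,-30,-38,27,0,0,0],
    [1,-30,-38,27,0,0,0],
    [1,-15,-19,12,0,0,0],
    [1,0,0,0,0,0,0],
  ],
)

```text
clock: 2.1
ee_pos: [436.0, 333.3, 183.0]
tool_rot: [0.257, -0.108, 0.96, 0.03]
contact_force: [0.4, 0.3, -0.3]
opening: 85.7
grip_force: 0.0
```

```bash
python3 -c "
from h import *
go([482,346.8,96.5],.228,np.radians(30))
a=save('top','t1.png');b=save('scene','s1.png')
cv2.imwrite('pics/both1.png',np.hstack([cv2.resize(a[120:250,130:310],(400,289)),cv2.resize(b[60:240,130:350],(400,289*400//354)) [:289]])[:,:,::-1])"
```

```text
t 2.1 pos [436.  333.3 183. ] F [ 0.4  0.3 -0.3] open 85.67033240200861 grip 0.0 j [ 0.81  0.01 -0.56  0.55 -0.28  0.52]
turn needed deg [-0.  -0.  -0.2] shift now frame [ 1.7  2.8 98.9] shift after turn [ 1.8  2.7 98.9]
```

View pics/both1.png

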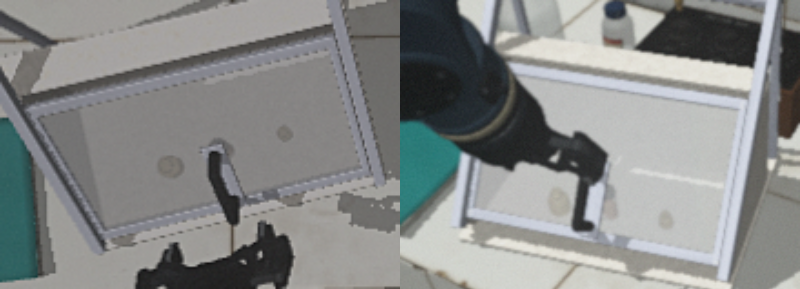

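The open fingers (top crop (172,250) and (265,232)) straddle the line to the handle, whose lower end is at (235,215). I'll advance along the tool axis.

>>> play_rows(
  increments=[
    [1,1,1,15,0,0,0],
    [1,1,2,25,0,0,0],
    [1,0,0,25,0,0,0],
    [1,0,0,20,0,0,0],
    [1,0,0,14,0,0,0],
    [0.5,0,0,0,0,0,0],
    [0.35,0,0,0,0,0,0],
    [0.35,0,0,0,0,0,0],
  ],
)

```text
clock: 3.2
ee_pos: [479.3, 349.3, 96.8]
tool_rot: [0.258, -0.111, 0.959, 0.03]
contact_force: [-0.3, 1.2, 0.2]
opening: 32.2
grip_force: 0.0
```

```bash
python3 -c "
from h import *
go([482,346.8,96.5],.228,np.radians(30))
a=save('top','t2.png');b=save('scene','s2.png')
cv2.imwrite('pics/both2.png',np.hstack([cv2.resize(a[150:250,170:290],(400,333),interpolation=2),cv2.resize(b[110:210,190:310],(400,333),interpolation=2)])[:,:,::-1])"
```

```text
t 3.2 pos [479.3 349.3  96.8] F [-0.3  1.2  0.2] open 32.20352929389819 grip 0.0 j [ 0.76  0.18 -0.63  0.29 -0.26  0.47]
turn needed deg [0.1 0.1 0.1] shift now frame [-1.7 -3.   1.3] shift after turn [-1.7 -3.   1.3]
```

View pics/both2.png

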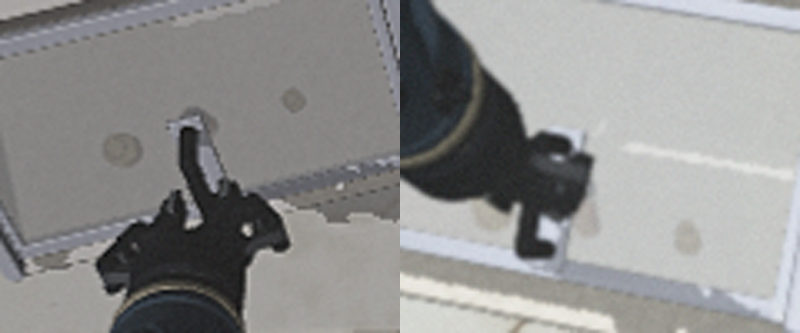

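The bar sits between the fingers at top crop (195,200), slightly toward the left one. I'll close on it.

>>> play_rows(
  increments=[
    [0.3,0,-2,0,0,0,0],
    [0.2,0,0,0,0,0,0],
    [0.1,0,0,0,0,0,0],
    [0,0,0,0,0,0,0],
    [0,0,0,0,0,0,0],
    [0,0,0,0,0,0,0],
  ],
)

```text
clock: 4.05
ee_pos: [479.2, 348.6, 96.5]
tool_rot: [0.257, -0.112, 0.959, 0.031]
contact_force: [-6.1, 5.0, 3.4]
opening: 12.3
grip_force: 58.5
```

>>> play_rows(
  increments=[
    [0,-5,0,-1.3,0,0,0],
    [0,-10,0,-2.7,0,0,0],
    [0,-15,0,-4,0,0,0],
    [0,-19,0,-5.1,0,0,0],
    [0,-19,0,-5.1,0,0,0],
    [0,-15,0,-4,0,0,0],
    [0,-10,0,-2.7,0,0,0],
    [0,0,0,0,0,0,0],
  ],
)

```text
clock: 5.05
ee_pos: [544.5, 363.4, 163.4]
tool_rot: [0.256, -0.112, 0.96, 0.031]
contact_force: [-9.4, 4.4, 1.8]
opening: 11.7
grip_force: 59.7
```

```bash
python3 -c "
from h import *
go([482,346.8,96.5],.228,np.radians(30))
a=save('top','t3.png');b=save('scene','s3.png')
cv2.imwrite('pics/both3.png',np.hstack([cv2.resize(a[90:250,110:302],(400,333),interpolation=2),cv2.resize(b[60:220,150:342],(400,333),interpolation=2)])[:,:,::-1])"
```

```text
t 5.05 pos [544.5 363.4 163.4] F [-9.4  4.4  1.8] open 11.735803773385308 grip 59.6801233291626 j [ 0.69  0.19 -0.41  0.49 -0.22  0.41]
turn needed deg [ 0.2 -0.2  0.2] shift now frame [89.4 -1.9 25.9] shift after turn [89.5 -2.1 25.6]
```

View pics/both3.png

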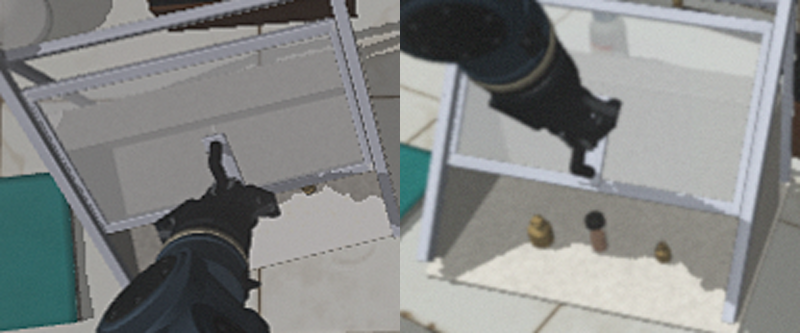

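The sash has risen about 95 mm with the grip, and the weights now show at right crop (540,232) and (662,252). I'll creep up toward the stop.

>>> play_rows(
  increments=[
    [0,-8,0,-2.1,0,0,0],
    [0,-8,0,-2.1,0,0,0],
    [0,-5,0,-1.3,0,0,0],
    [0,0,0,0,0,0,0],
  ],
)

```text
clock: 5.65
ee_pos: [558.7, 366.7, 177.9]
tool_rot: [0.255, -0.112, 0.96, 0.03]
contact_force: [-11.6, 4.8, 2.4]
opening: 11.5
grip_force: 59.7
```

```bash
python3 -c "
from h import *
go([482,346.8,96.5],.228,np.radians(30))
save('top','t4.png');a=save('scene','s4.png')
cv2.imwrite('pics/c4.png',cv2.resize(a[40:220,150:350],(800,600)[:2],interpolation=2)[:,:,::-1])"
```

```text
t 5.65 pos [558.7 366.7 177.9] F [-11.6   4.8   2.4] open 11.478287703946085 grip 59.70521092414856 j [ 0.68  0.2  -0.36  0.54 -0.21  0.39]
turn needed deg [ 0.2 -0.3  0.2] shift now frame [109.1  -1.7  31.4] shift after turn [109.3  -2.   30.9]
```

View pics/c4.png

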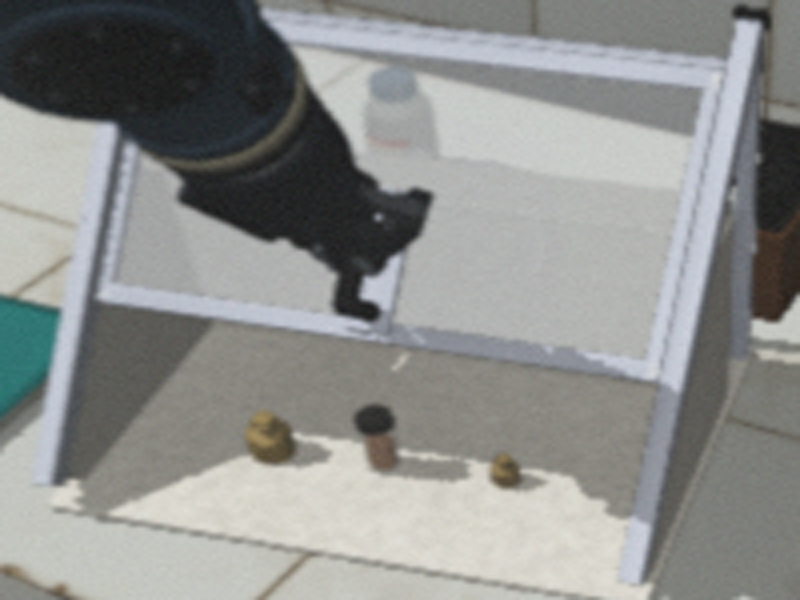

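Sash at about 130 mm travel; the lower frame edge runs (100,290)-(655,375) in the crop, with the weights in clear view below it. I'll keep creeping and watch the force for the stop.

>>> play_rows(
  increments=[
    [0,-4,0,-1,0,0,0],
    [0,-4,0,-1,0,0,0],
    [0,0,0,0,0,0,0],
  ],
)

```text
clock: 6.12
ee_pos: [564.1, 367.9, 183.5]
tool_rot: [0.255, -0.112, 0.96, 0.03]
contact_force: [-13.0, 3.2, 2.4]
opening: 11.8
grip_force: 59.9
```

```bash
python3 -c "
from h import *
go([482,346.8,96.5],.228,np.radians(30))
a=save('top','t5.png');b=save('scene','s5.png')
cv2.imwrite('pics/c5.png',np.hstack([cv2.resize(a[70:230,220:310],(337,600),interpolation=2),cv2.resize(b[30:210,270:360],(300,600),interpolation=2)])[:,:,::-1])
import numpy as np
m=lambda n,u,v:ray(n,u,v)
"
```

```text
t 6.125 pos [564.1 367.9 183.5] F [-13.    3.2   2.4] open 11.804861669758901 grip 59.898412227630615 j [ 0.67  0.2  -0.34  0.55 -0.21  0.39]
turn needed deg [ 0.2 -0.3  0.2] shift now frame [116.7  -1.6  33.5] shift after turn [116.8  -2.   32.9]
```

View pics/c5.png

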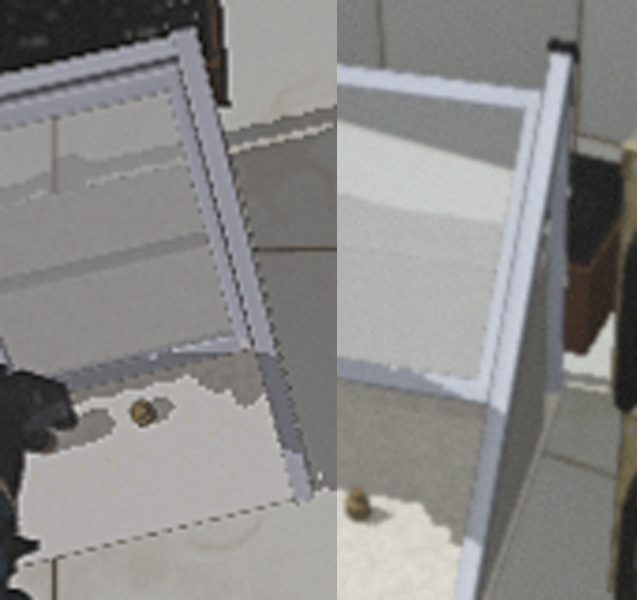

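>>> play_rows(
  increments=[
    [0,-3,0,-0.8,0,0,0],
    [0,0,0,0,0,0,0],
  ],
)

```text
clock: 6.48
ee_pos: [566.0, 368.3, 185.5]
tool_rot: [0.254, -0.112, 0.96, 0.03]
contact_force: [-13.4, 2.0, 2.0]
opening: 11.7
grip_force: 59.9
```

```bash
python3 -c "
from h import *
go([482,346.8,96.5],.228,np.radians(30))
print(tri(ray('top',286.8,162),ray('scene',314.4,150)))
print(tri(ray('top',130+735/4.444,130+297/4.444),ray('scene',155+662/4.444,85+535/4.444)))"
```

```text
t 6.475 pos [566.  368.3 185.5] F [-13.4   2.    2. ] open 11.653530383254228 grip 59.89368259906769 j [ 0.67  0.21 -0.33  0.56 -0.21  0.39]
turn needed deg [ 0.2 -0.3  0.2] shift now frame [119.4  -1.6  34.4] shift after turn [119.6  -2.   33.7]
(array([588.87392185, 203.37326295, 130.66435437]), np.float64(1.3111101998088883))
(array([508.20105085, 187.21571273,  40.46630609]), np.float64(1.7600887604818451))
```

>>> play_rows(
  increments=[
    [0.3,0,0,0,0,0,0],
    [0.6,0,0,0,0,0,0],
    [0.8,0,0,0,0,0,0],
    [0.8,0,0,-15,0,0,0],
    [0.8,0,0,-30,0,0,0],
    [0.8,0,0,-40,0,0,0],
    [0.8,0,0,-20,0,0,0],
    [0.8,0,0,0,0,0,0],
  ],
)

```text
clock: 7.48
ee_pos: [517.9, 356.3, 281.1]
tool_rot: [0.259, -0.111, 0.959, 0.031]
contact_force: [0.1, -0.1, 0.9]
opening: 68.4
grip_force: 0.0
```

Run:
```python
from h import *
go([433,335.5,183],.228,np.radians(30))
for n in("top","scene"):
    a=save(n,n+'6.png');h=cv2.cvtColor(a,cv2.COLOR_RGB2HSV)
    m=((h[...,0]>12)&(h[...,0]<32)&(h[...,1]>90)).astype(np.uint8)*255
    roi=np.zeros_like(m)
    x0,y0,x1,y1=(160,130,290,230) if n=="top" else (195,120,320,200)
    roi[y0:y1,x0:x1]=m[y0:y1,x0:x1]
    N,_,st,ce=cv2.connectedComponentsWithStats(roi)
    for i in range(1,N):
        if st[i,4]>8: print(n,st[i],ce[i].round(1))
```

```text
t 7.475 pos [517.9 356.3 281.1] F [ 0.1 -0.1  0.9] open 68.38417612143522 grip 0.0 j [ 0.72  0.07 -0.24  0.79 -0.24  0.43]
turn needed deg [0.2 0.2 0.1] shift now frame [124.9  -1.1  40.8] shift after turn [124.7  -1.1  41.3]
top [255 177   5   6  11] [256.6 179.4]
top [202 190   6   5  12] [203.8 191.7]
scene [212 164  10  14  72] [215.9 170.4]
scene [274 177   4   7  15] [275.1 180.2]
```

>>> play_rows(
  increments=[
    [0.65,15,0,-9,0,0,0],
    [0.65,30,0,-17,0,0,0],
    [0.65,15,18,-9,0,0,0],
    [0.65,10,18,30,0,0,0],
    [0.65,12,18,45,0,0,0],
    [0.65,14,18,50,0,0,0],
    [0.65,15,0,50,0,0,0],
    [0.65,0,0,0,0,0,0],
  ],
)

```text
clock: 8.57
ee_pos: [473.4, 417.2, 96.1]
tool_rot: [0.254, -0.111, 0.961, 0.026]
contact_force: [-0.3, -0.8, -0.0]
opening: 55.4
grip_force: 0.0
```

Run:
```python
from h import *
go([524.3,431.9,17],.228,np.radians(30))
C={}
for n in("top","scene"):
    a=save(n,n+'7.png');h=cv2.cvtColor(a,cv2.COLOR_RGB2HSV)
    m=((h[...,0]>12)&(h[...,0]<32)&(h[...,1]>90)).astype(np.uint8)*255
    roi=np.zeros_like(m)
    x0,y0,x1,y1=(160,130,290,230) if n=="top" else (195,120,320,200)
    roi[y0:y1,x0:x1]=m[y0:y1,x0:x1]
    N,_,st,ce=cv2.connectedComponentsWithStats(roi)
    for i in range(1,N):
        if st[i,4]>8: print(n,st[i],ce[i].round(1))
a=cv2.imread('pics/top7.png')[140:230,160:280];b=cv2.imread('pics/scene7.png')[130:205,185:285]
cv2.imwrite('pics/c7.png',np.hstack([cv2.resize(a,(400,300),interpolation=2),cv2.resize(b,(400,300),interpolation=2)]))
b=cv2.imread('pics/scene4.png') if 0 else cv2.imread('pics/s4.png')
h=cv2.cvtColor(b,cv2.COLOR_BGR2HSV);m=((h[...,0]>12)&(h[...,0]<32)&(h[...,1]>90)).astype(np.uint8)[120:200,195:320]
N,_,st,ce=cv2.connectedComponentsWithStats(m)
for i in range(1,N):
    if st[i,4]>8: print("s4",st[i]+[195,120,0,0,0],(ce[i]+[195,120]).round(1),onz("scene",*(ce[i]+[195,120]),22))
```

```text
t 8.575 pos [473.4 417.2  96.1] F [-0.3 -0.8 -0. ] open 55.4317862896949 grip 0.0 j [ 0.87  0.26 -0.52  0.37 -0.3   0.57]
turn needed deg [-0.2 -0.5  0.2] shift now frame [-7.   3.2 94.8] shift after turn [-6.2  2.8 94.9]
top [255 177   5   6  13] [256.5 179.5]
top [202 191   8   8  25] [204.1 195.2]
scene [212 168  10  10  60] [216.1 172.1]
scene [274 177   5   8  22] [275.5 180.9]
s4 [212 164  10  14  78] [215.9 171. ] [520.31463719 438.7158865   22.        ]
s4 [274 177   5   7  20] [275.4 180.3] [559.37513745 294.46077795  22.        ]
```

View pics/c7.png

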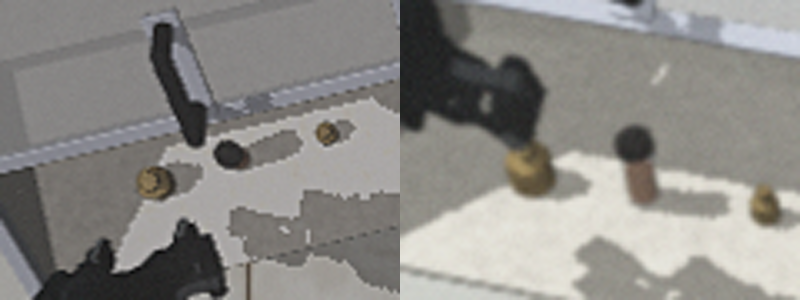

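Top crop: weight at (155,183), vial at (230,153), fingers straddling from the front. Scene crop: weight at (528,170), just beyond the finger.

Run:
```python
from h import *
print(tri(ray('top',206.5,194.9),ray('scene',217.2,172.5)),onz('top',206.5,194.9,26),onz('scene',217.2,172.5,24))
# self-consistency: where do camera models put a known TCP? project weight candidates
for w in ([518.5,430.5],[520,434],[522,432]):
    print(w,[proj(n,[[*w,8],[*w,30],[*w,44]]).round(1).tolist() for n in('top','scene')])
```

```text
(array([519.19317082, 434.08026956,  19.90637231]), np.float64(0.722442721509583)) [518.85138225 432.02947918  26.        ] [515.97705352 431.21055779  24.        ]
[518.5, 430.5] [[[208.9, 195.6], [206.6, 194.9], [205.1, 194.5]], [[219.3, 176.7], [217.6, 170.1], [216.5, 165.9]]]
[520, 434] [[[207.6, 195.1], [205.4, 194.4], [203.8, 193.9]], [[218.5, 175.8], [216.8, 169.3], [215.7, 165.0]]]
[522, 432] [[[208.4, 194.3], [206.1, 193.6], [204.6, 193.2]], [[219.6, 175.6], [218.0, 169.0], [216.9, 164.8]]]
```

>>> play_rows(
  increments=[
    [0.65,-3,2,15,0,0,0],
    [0.65,-3,2,25,0,0,0],
    [0.65,0,0,25,0,0,0],
    [0.65,0,0,15,0,0,0],
    [0.65,0,0,10,0,0,0],
    [0.65,0,0,0,0,0,0],
  ],
)

```text
clock: 9.43
ee_pos: [524.1, 435.3, 26.3]
tool_rot: [0.257, -0.111, 0.96, 0.03]
contact_force: [0.6, 0.9, 0.1]
opening: 55.7
grip_force: 0.0
```

Run:
```python
from h import *
go([524.5,433.4,17],.228,np.radians(30))
a=save('top','t8.png')[140:230,160:280];b=save('scene','s8.png')[130:205,185:285]
cv2.imwrite('pics/c8.png',np.hstack([cv2.resize(a,(400,300),interpolation=2),cv2.resize(b,(400,300),interpolation=2)])[:,:,::-1])
```

```text
t 9.425 pos [524.1 435.3  26.3] F [0.6 0.9 0.1] open 55.68480076322282 grip 0.0 j [ 0.82  0.41 -0.51  0.2  -0.28  0.52]
turn needed deg [ 0.  -0.   0.1] shift now frame [ 4.7 -1.9  8. ] shift after turn [ 4.7 -1.9  8. ]
```

>>> play_rows(
  increments=[
    [0.65,4,-2,5,0,0,0],
    [0.65,0,0,2,0,0,0],
    [0.5,0,0,0,0,0,0],
    [0.4,0,0,0,0,0,0],
    [0.35,0,0,0,0,0,0],
    [0.3,0,0,0,0,0,0],
    [0.2,0,0,0,0,0,0],
    [0.1,0,0,0,0,0,0],
  ],
)

```text
clock: 10.52
ee_pos: [524.5, 433.7, 18.9]
tool_rot: [0.257, -0.111, 0.959, 0.03]
contact_force: [-2.4, -0.7, 5.7]
opening: 24.5
grip_force: 58.7
```

>>> play_rows(
  increments=[
    [0,0,0,0,0,0,0],
    [0,0,0,0,0,0,0],
  ],
)

```text
clock: 10.78
ee_pos: [524.5, 433.6, 18.9]
tool_rot: [0.257, -0.111, 0.959, 0.03]
contact_force: [-3.8, -0.0, 5.8]
opening: 25.0
grip_force: 58.7
```

>>> play_rows(
  increments=[
    [0,-3,0,-5,0,0,0],
    [0,0,0,-10,0,0,0],
    [0,0,0,-20,0,0,0],
    [0,0,0,-30,0,0,0],
    [0,0,0,-30,0,0,0],
    [0,0,0,-30,0,0,0],
    [0,0,0,-15,0,0,0],
    [0,0,0,0,0,0,0],
  ],
)

```text
clock: 11.78
ee_pos: [458.8, 418.6, 142.3]
tool_rot: [0.258, -0.111, 0.959, 0.03]
contact_force: [0.0, -0.3, -1.2]
opening: 25.0
grip_force: 59.1
```

Run:
```python
from h import *
go([440,200,160],.228,np.radians(30))
a=save('top','t9.png');b=save('scene','s9.png')
def br(a,x0,y0,x1,y1):
    h=cv2.cvtColor(a,cv2.COLOR_RGB2HSV);m=((h[...,0]>12)&(h[...,0]<32)&(h[...,1]>90)).astype(np.uint8)[y0:y1,x0:x1]
    N,_,st,ce=cv2.connectedComponentsWithStats(m)
    return [(st[i]+[x0,y0,0,0,0],(ce[i]+[x0,y0]).round(1)) for i in range(1,N) if st[i,4]>8]
print(br(a,160,130,290,260),br(b,195,120,320,210))
s=r.observe();p=np.array(s["ee_pos"])
w=p+[-5.7,-1.3,-10.9];print("expected wt base/top px",proj('top',[w,w+[0,0,36]]),proj('scene',[w,w+[0,0,36]]))
```

```text
t 11.775 pos [458.8 418.6 142.3] F [ 0.  -0.3 -1.2] open 24.97437756899121 grip 59.11168319173157 j [ 0.89  0.19 -0.47  0.48 -0.31  0.59]
turn needed deg [0.1 0.1 0.1] shift now frame [  50.  -208.5  -49.7] shift after turn [  49.8 -208.7  -49.2]
[(array([255, 177,   4,   6,  10]), array([256.4, 179.2])), (array([193, 212,   8,   8,  27]), array([195.4, 215.3]))] [(array([274, 177,   5,   7,  20]), array([275.6, 180.7]))]
expected wt base/top px [[200.45288994 217.77881772]
 [195.80595822 217.42092362]] [[195.68138105 157.53973612]
 [191.82745172 144.54534025]]
```

>>> play_rows(
  increments=[
    [0,4,-15,-3,0,0,0],
    [0,7,-30,-6,0,0,0],
    [0,8,-40,-7,0,0,0],
    [0,8,-40,-7,0,0,0],
    [0,8,-40,-7,0,0,0],
    [0,8,-40,-7,0,0,0],
    [0,8,-40,-7,0,0,0],
    [0,8,-40,-7,0,0,0],
  ],
)

```text
clock: 12.88
ee_pos: [448.0, 121.1, 155.0]
tool_rot: [0.257, -0.111, 0.96, 0.029]
contact_force: [0.4, 0.2, -0.4]
opening: 24.5
grip_force: 59.1
```

>>> play_rows(
  increments=[
    [0,8,-40,-7,0,0,0],
    [0,8,-40,-7,0,0,0],
    [0,8,-40,-7,0,0,0],
    [0,5,-30,-5,0,0,0],
    [0,4,-15,-3,0,0,0],
    [0,0,0,0,3.3,0,5.7],
    [0,0,0,0,3.3,0,5.7],
    [0,0,0,0,0,0,0],
  ],
)

```text
clock: 13.88
ee_pos: [443.7, -47.0, 163.5]
tool_rot: [0.258, -0.001, 0.966, -0.0]
contact_force: [0.7, -0.4, -1.6]
opening: 24.8
grip_force: 59.3
```

Run:
```python
from h import *
go([506.3,-64.6,120],0,np.radians(30))
g={n:save(n,n+'10.png') for n in('top','scene')}
for n,(x0,y0,x1,y1) in {'top':(360,160,430,260),'scene':(360,150,460,260)}.items():
    h=cv2.cvtColor(g[n],cv2.COLOR_RGB2HSV);m=((h[...,0]>12)&(h[...,0]<32)&(h[...,1]>90)).astype(np.uint8)[y0:y1,x0:x1]
    N,_,st,ce=cv2.connectedComponentsWithStats(m)
    print(n,[(st[i]+[x0,y0,0,0,0],(ce[i]+[x0,y0]).round(1)) for i in range(1,N) if st[i,4]>8])
s=r.observe();p=np.array(s["ee_pos"]);w=p+[-5.8,0,-10.9]
for n in g:print(n,proj(n,[w,w+[0,0,36]]).round(1).tolist())
```

```text
t 13.875 pos [443.7 -47.  163.5] F [ 0.7 -0.4 -1.6] open 24.808420116645433 grip 59.27069972734898 j [-0.16 -0.2  -0.81  0.45  0.08 -0.14]
turn needed deg [ 0.  -0.1  0.1] shift now frame [-32.6 -17.7  69. ] shift after turn [-32.5 -17.6  69. ]
top [(array([387, 215,  10,  11,  57]), array([391.9, 218.9]))]
scene [(array([439, 182,   7,   3,  12]), array([441.6, 183.2])), (array([445, 215,   4,   4,  10]), array([446.4, 216.2]))]
top [[389.9, 220.5], [393.2, 220.2]]
scene [[402.5, 236.7], [405.6, 223.6]]
```

>>> play_rows(
  increments=[
    [0,-6,-4,14,0,0,0],
    [0,-10,-5,20,0,0,0],
    [0,-10,-5,20,0,0,0],
    [0,-6,-4,15,0,0,0],
    [0,9,0,15,0,0,0],
    [0,7,0,12,0,0,0],
    [0,3,0,5,0,0,0],
    [0,0,0,0,0,0,0],
  ],
)

```text
clock: 14.98
ee_pos: [506.3, -65.6, 83.2]
tool_rot: [0.258, -0.0, 0.966, -0.0]
contact_force: [0.9, -0.1, -0.7]
opening: 25.0
grip_force: 59.3
```

Run:
```python
from h import *
go([506.3,-64.6,72],0,np.radians(30))
n='top';x0,y0,x1,y1=360,160,430,240
a=save(n,'t11.png');h=cv2.cvtColor(a,cv2.COLOR_RGB2HSV);m=((h[...,0]>12)&(h[...,0]<32)&(h[...,1]>90)).astype(np.uint8)[y0:y1,x0:x1]
N,_,st,ce=cv2.connectedComponentsWithStats(m)
print([(st[i]+[x0,y0,0,0,0],(ce[i]+[x0,y0]).round(1)) for i in range(1,N) if st[i,4]>8])
p=np.array(r.observe()["ee_pos"]);w=p+[-5.8,0,-10.9];print(proj(n,[w,w+[0,0,36]]).round(1).tolist())
```

```text
t 14.975 pos [506.3 -65.6  83.2] F [ 0.9 -0.1 -0.7] open 24.977769552220376 grip 59.27526724990457 j [-0.18  0.05 -0.86  0.15  0.09 -0.16]
turn needed deg [-0. -0.  0.] shift now frame [5.6 1.  9.7] shift after turn [5.6 1.  9.6]
[(array([388, 191,   8,  10,  47]), array([391.8, 195.3]))]
[[389.7, 197.4], [392.7, 196.2]]
```

>>> play_rows(
  increments=[
    [0,2,0,3.5,0,0,0],
    [0,2,0,3.5,0,0,0],
    [0,0.5,0,0.9,0,0,0],
    [0,0,0,0,0,0,0],
  ],
)

```text
clock: 15.52
ee_pos: [506.6, -65.3, 74.4]
tool_rot: [0.259, -0.0, 0.966, -0.0]
contact_force: [0.6, 0.3, -1.0]
opening: 25.2
grip_force: 59.3
```

>>> play_rows(
  increments=[
    [0,0.5,0,0.9,0,0,0],
    [0,0,0,0,0,0,0],
  ],
)

```text
clock: 15.78
ee_pos: [506.6, -65.3, 73.4]
tool_rot: [0.259, -0.0, 0.966, -0.0]
contact_force: [0.9, 0.6, -1.4]
opening: 25.0
grip_force: 59.3
```

>>> play_rows(
  increments=[
    [0,0.5,0,0.9,0,0,0],
    [0,0,0,0,0,0,0],
  ],
)

```text
clock: 16.02
ee_pos: [506.6, -65.4, 72.3]
tool_rot: [0.259, 0.0, 0.966, -0.0]
contact_force: [-0.6, -0.3, -1.5]
opening: 25.2
grip_force: 59.3
```

>>> play_rows(
  increments=[
    [0,0.5,0,0.9,0,0,0],
    [0,0,0,0,0,0,0],
  ],
)

```text
clock: 16.27
ee_pos: [506.5, -65.3, 71.2]
tool_rot: [0.259, 0.0, 0.966, -0.0]
contact_force: [-0.5, 0.1, -1.4]
opening: 25.1
grip_force: 59.3
```

>>> play_rows(
  increments=[
    [0,0.5,0,0.9,0,0,0],
    [0,0,0,0,0,0,0],
  ],
)

```text
clock: 16.52
ee_pos: [506.8, -65.4, 70.8]
tool_rot: [0.259, -0.0, 0.966, -0.0]
contact_force: [-4.6, -0.1, 8.1]
opening: 25.1
grip_force: 60.4
```

>>> play_rows(
  increments=[
    [0.33,0,0,0,0,0,0],
    [0.4,0,0,0,0,0,0],
    [0.55,0,0,0,0,0,0],
    [0.7,0,0,0,0,0,0],
    [0.7,0,0,0,0,0,0],
  ],
)

```text
clock: 17.15
ee_pos: [506.7, -65.4, 70.3]
tool_rot: [0.259, -0.0, 0.966, -0.0]
contact_force: [0.2, 0.2, 0.5]
opening: 59.7
grip_force: 0.0
```

>>> play_rows(
  increments=[
    [0.7,0,0,-10,0,0,0],
    [0.7,0,0,-25,0,0,0],
    [0.7,0,0,-40,0,0,0],
    [0.7,0,0,-40,0,0,0],
    [0.7,0,0,-40,0,0,0],
    [0.7,0,0,-20,0,0,0],
    [0.7,0,0,0,0,0,0],
    [0.7,0,0,0,0,0,0],
  ],
)

```text
clock: 18.15
ee_pos: [418.9, -65.2, 221.3]
tool_rot: [0.259, 0.0, 0.966, -0.0]
contact_force: [0.5, -0.0, -0.0]
opening: 59.9
grip_force: 0.0
```

Run:
```python
from h import *
go([506.3,-64.6,72],0,np.radians(30))
for n,(x0,y0,x1,y1) in {'top':(360,160,430,240),'scene':(370,200,470,300)}.items():
    a=save(n,n+'12.png');h=cv2.cvtColor(a,cv2.COLOR_RGB2HSV);m=((h[...,0]>12)&(h[...,0]<32)&(h[...,1]>90)).astype(np.uint8)[y0:y1,x0:x1]
    N,_,st,ce=cv2.connectedComponentsWithStats(m)
    for i in range(1,N):
        if st[i,4]>8: print(n,st[i]+[x0,y0,0,0,0],(ce[i]+[x0,y0]).round(1),onz(n,*(ce[i]+[x0,y0]),78).round(1))
    print(n,"expected base/top",proj(n,[[501,-64.7,60],[501,-64.7,96]]).round(1).tolist())
# sash still up: compare with the picture at release
for n,f,(x0,y0,x1,y1) in (('top','top6.png',(245,80,300,200)),('scene','scene6.png',(260,40,340,170))):
    d=cv2.absdiff(cv2.imread('pics/'+f),cv2.imread('pics/%s12.png'%n))[y0:y1,x0:x1];print(n,d.mean().round(2),np.percentile(d,99))
```

```text
t 18.15 pos [418.9 -65.2 221.3] F [ 0.5 -0.  -0. ] open 59.91345195104609 grip 0.0 j [-0.24 -0.3  -0.71  0.65  0.12 -0.21]
turn needed deg [-0. -0.  0.] shift now frame [ -1.1   0.7 173. ] shift after turn [ -1.    0.6 173. ]
top [384 192  11  10  77] [389.  196.4] [503.  -62.6  78. ]
top expected base/top [[388.4, 197.7], [391.3, 196.6]]
scene [410 231  13  18 179] [416.3 240.4] [500.6 -64.   78. ]
scene expected base/top [[415.2, 245.9], [418.4, 234.8]]
top 10.24 28.0
scene 105.2 158.0
```

Run:
```python
from h import *
g=lambda f:cv2.Canny(cv2.imread('pics/'+f,0),40,120)[85:185,225:275]
L=lambda f:cv2.imread('pics/'+f,0)[85:185,225:275].astype(np.float32)
for f in('t3.png','t4.png','t5.png','top6.png','top7.png'):
    print(f,cv2.phaseCorrelate(L(f),L('top12.png')),np.abs(L(f)-L('top12.png')).mean(), L(f).mean())
print(L('top12.png').mean())
```

```text
t3.png ((0.5645677687932888, -1.773086766610362), 0.19827032260894775) 20.5522 125.338
t4.png ((0.23390416001713632, 0.06663773445572474), 0.4836555742263794) 15.4634 131.082
t5.png ((-0.10064007663821073, -0.10523140682769849), 0.6527051746368409) 13.5448 134.129
top6.png ((0.16227461029155776, 0.6453264860880381), 0.7322821342468262) 10.1668 139.493
top7.png ((-0.009280511682728587, -0.012018663590453116), 0.9826480696678161) 4.2558 134.4536
130.229
```

Run:
```python
from h import *
for f in('t3.png','t4.png','t5.png','top6.png','top7.png','top12.png'):
    i=cv2.imread('pics/'+f,0);print(f,i[155:185,275].tolist(), 'upper',i[85:112,240].tolist())
```

```text
t3.png [137, 137, 138, 137, 139, 140, 136, 140, 139, 140, 139, 139, 139, 138, 121, 131, 154, 146, 97, 104, 105, 121, 119, 123, 123, 125, 123, 122, 131, 177] upper [110, 157, 154, 154, 158, 133, 71, 68, 36, 42, 44, 45, 43, 44, 43, 32, 103, 172, 165, 153, 118, 126, 157, 143, 141, 142, 135]
t4.png [137, 139, 137, 139, 141, 139, 138, 127, 129, 157, 146, 97, 100, 95, 120, 117, 123, 123, 124, 120, 119, 129, 180, 177, 174, 172, 174, 174, 173, 172] upper [108, 161, 154, 155, 158, 132, 72, 66, 39, 36, 84, 127, 139, 152, 145, 142, 140, 133, 130, 155, 153, 150, 151, 153, 154, 147, 136]
t5.png [138, 138, 141, 138, 132, 137, 174, 148, 144, 97, 104, 122, 124, 118, 114, 118, 121, 120, 122, 179, 178, 174, 173, 176, 173, 175, 174, 174, 174, 175] upper [110, 161, 156, 155, 158, 132, 70, 90, 135, 162, 144, 142, 140, 143, 142, 139, 154, 151, 152, 153, 151, 152, 152, 152, 153, 150, 135]
top6.png [139, 140, 140, 130, 137, 174, 149, 143, 140, 131, 118, 119, 122, 119, 115, 115, 123, 181, 178, 174, 175, 174, 174, 175, 175, 176, 174, 175, 173, 174] upper [111, 160, 156, 154, 158, 133, 99, 137, 149, 144, 142, 142, 135, 144, 154, 152, 154, 153, 153, 152, 152, 155, 152, 152, 152, 151, 135]
top7.png [133, 137, 137, 125, 130, 166, 141, 136, 136, 124, 111, 114, 119, 115, 111, 112, 121, 172, 171, 167, 166, 167, 165, 167, 165, 166, 165, 168, 166, 168] upper [104, 155, 150, 150, 151, 128, 97, 130, 146, 138, 137, 135, 131, 135, 148, 151, 148, 147, 148, 147, 146, 146, 148, 146, 148, 145, 132]
top12.png [130, 129, 131, 120, 128, 163, 136, 134, 131, 122, 112, 112, 113, 112, 109, 105, 116, 167, 166, 166, 163, 163, 162, 162, 162, 162, 162, 164, 162, 163] upper [101, 151, 146, 146, 148, 126, 92, 128, 139, 133, 131, 129, 128, 129, 143, 144, 143, 142, 143, 143, 141, 141, 143, 142, 143, 139, 126]
```

The sash has not moved since I released it, and the weight stands on the pan. I'll hand the job in.

```bash
python3 -c "
from rig import r
print(r.job_done())"
```

```text
the job is handed in; nothing more can be done
None
```

The job is handed in at about 18 s: the sash stays up by itself at roughly 145 of 150 mm travel, and the larger weight stands upright about 2 mm from the pan's centre by camera measurement, with the gripper clear of everything.

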